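# Sort left-over rack parts back into the spares trays

## Robot

A 7-joint arm with a two-finger parallel gripper is mounted at the origin on the work surface. World frame = base frame: x ahead of the robot, y to its left, z up, the work surface at z = 0. Lengths are in m, angles in rad, forces in N, time in s.
With the tool pointing down it reaches from about 0.425 to 0.95 m from the base axis. Payload 4.7 kg.
Tool frame: the origin (TCP) lies on the centre line of the jaws, within the pads' length; the fingertips stand robot.nose_length ahead of it and the grasp point (between the pads) lies 8 mm behind it (robot.nose_length is the distance from the TCP to the fingertips, in m); z points along the fingers, y is the line along which they close (so a half turn about z gives the same grasp; the last joint's range is limited). The gripper opens to 85 mm and grips with 20 to 120 N. Pads are 22 mm wide; open, the fingers measure 114 mm over their backs; the gripper's body (76 mm by 85 mm) begins 54 mm behind the grasp point. The pads swing forward as they close: fully open they stand 13 mm farther back than shut.
Start: joints at [1.148, 0.469, -0.049, 1.532, 0.024, 1.141, -0.082], TCP at [0.259, -0.623, 0.242] pointing down, gripper open.
Joint ranges: [-2.59, 2.59], [-0.33, 1.99], [-1.39, 1.29], [0.1, 2.45], [-1.04, 4.18], [0.21, 1.99], [-2.66, 2.66]. Speed limits (rad/s): [2.57, 2.57, 3.14, 3.14, 3.14, 3.14, 3.14].

## Interface

Orientations are given as [roll, pitch, yaw] about the fixed x, y, z axes, in that order (R = Rz(yaw) Ry(pitch) Rx(roll)).
In Python, from plant import robot gives the robot as it stands. Calls block until the motion is done:
- robot.goto(position, orientation): joint-space move of the TCP to a pose.
- robot.move_straight(position, vel=0.15, attitude=None, contact_N=None): straight line of the TCP; attitude=None keeps the orientation; vel is the mean speed in m/s. With contact_N (N) it stops when the force on the tool has changed by that much, and returns True; else False.
- robot.move_joints(angles): joint-space move.
- robot.grip(opening, strength=None): opening from 0.0 (shut) to 1.0 (fully open); strength is the grip in N (None keeps the last); returns when the fingers have stopped.
- robot.sleep(seconds).
- robot.inverse_kinematics(position, orientation): joint angles nearest the present ones, or None.
- robot.sense(): the state.
- robot.grab_frame(name): name is "scene" or "top" or "wrist"; returns a dict with "image" (420x560x3 uint8, red, green, blue), "range_z" (420x560 float32, m along the optical axis (not along the pixel's ray), 0 where there is no reading), "fx", "fy", "cx", "cy" (pixels), "R" (3x3) and "t" (3): a world point X has camera coordinates R X + t. Camera axes: x right, y down, z forward; pixel columns grow to the right and rows downward; lengths in m; the calibration is good to about 2 mm. A picture is of the moment at which its call begins.
A pose or a line that the arm cannot do raises robot.IKError and nothing moves.
- robot.close_job(): hands the job in; it is judged then, once.
The state is a dict: "t": time; "joint_pos": joint angles; "joint_velocities": joint speeds; "effort": joint torques, N m; "tcp_pos": TCP position; "tcp_rot": TCP orientation; "wrist_force": force on the tool from outside, world axes, zero at the start; "torque": the same for the moment, N m; "opening": opening from 0.0 (shut) to 1.0 (fully open); "gripper_force": force on a finger pad.
Only numpy, scipy, OpenCV 4.12 (cv2) and the standard library are available. Lean on these libraries where they do the work, as an engineer would, in place of code of your own. Each camera call takes 0.05 s, during which the arm holds its last target. There are 200 camera calls.

## Task

The cabinet job is finished: sort the five left-over parts on the bench (two network jacks, two fibre transceivers and a fan) back into the spares trays, each into the tray that already holds one of its kind. Set each part down, without dropping it, so that it lies flat on the tray floor the same way up as now, not on top of another part or the rim; leave the screwdriver and the line tester where they lie.

Things in the scene. Friction and masses are not known exactly. Their poses are not given: they have to be found in the camera images.
- jack_a_mid (a point): a white plastic network jack module (keystone type), 34 x 17 x 22 mm (x long, y wide, z high). This point is its centre, 11 mm above its underside; x runs along its long side (dark socket at the -x end; at +x the top steps down to 18 mm), z up. Loose on the bench, right way up. Mass about 16 g. The two loose jacks are interchangeable
- jack_b_mid (a point): a white plastic network jack module (keystone type), 34 x 17 x 22 mm (x long, y wide, z high). This point is its centre, 11 mm above its underside; x runs along its long side (dark socket at the -x end; at +x the top steps down to 18 mm), z up. Loose on the bench, right way up. Mass about 16 g. The two loose jacks are interchangeable
- sfp_a_mid (a point): a flat bare-metal pluggable fibre transceiver, 72 x 18 x 10 mm (x long, y wide, z high). This point is its centre, 5 mm above its underside; x runs along its long side (dark collar and two ports at the -x end), z up. Loose on the bench, right way up. Mass about 22 g. The two loose transceivers are alike and interchangeable
- sfp_b_mid (a point): a flat bare-metal pluggable fibre transceiver, 72 x 18 x 10 mm (x long, y wide, z high). This point is its centre, 5 mm above its underside; x runs along its long side (dark collar and two ports at the -x end), z up. Loose on the bench, right way up. Mass about 22 g. The two loose transceivers are alike and interchangeable
- fan_mid (a point): a black square chassis fan, 40 x 40 x 28 mm, with its round rotor facing up. This point is its centre, 14 mm above its underside; z up. Lies loose on the bench. Mass about 50 g. Grip it across two opposite sides
- tray_jack_floor (a point): the tray in which one fixed jack module (34 x 17 x 22 mm) already lies, centred at y = -62 mm, x = 0 of the tray, long side along x; the floor from there to the +y end is free. Grey open tray, fixed to the bench, outside 120 (x) x 180 (y) mm, rim 14 mm high, walls 4 mm; the three trays are alike but for the part in them. This point: middle of the inner floor, 4 mm above the bench, z up
- tray_sfp_floor (a point): the tray in which one fixed transceiver (72 x 18 x 10 mm) already lies, centred at y = -62 mm, x = 0 of the tray, long side along x; the floor from there to the +y end is free. Grey open tray, fixed to the bench, outside 120 (x) x 180 (y) mm, rim 14 mm high, walls 4 mm; the three trays are alike but for the part in them. This point: middle of the inner floor, 4 mm above the bench, z up
- tray_fan_floor (a point): the tray in which one fixed fan (40 x 40 x 28 mm) already lies, centred at y = -62 mm, x = 0 of the tray, long side along x; the floor from there to the +y end is free. Grey open tray, fixed to the bench, outside 120 (x) x 180 (y) mm, rim 14 mm high, walls 4 mm; the three trays are alike but for the part in them. This point: middle of the inner floor, 4 mm above the bench, z up
- screwdriver: bystander: a screwdriver with a black handle, 180 mm long, lying along its x, its tip towards +x, to one side of the trays; to be left alone
- tester: bystander: a grey hand-held line tester with a small screen, 110 x 60 x 28 mm (x, y, z), lying to one side of the trays; origin under its centre; to be left alone
Mind the look-alikes: they are no part of the job. What is shaped like the part that bears sfp_a_mid but orange or pink is not meant.

How it is judged:
By the outcome, as a careful person would: the job done as asked, in the order asked, and still so for the second after the job is handed in, with the robot touching nothing.
It also fails if it takes over 102 s, if anything falls off the work surface, if the arm or the gripper's body presses on something with over 40 N, if the wrist force passes 120 N, or if a joint passes its speed limit or range.

## Working session

There is one attempt and no reset: what is moved stays moved. The work goes in short steps, each a Python script; the robot and the scene stay as the last script left them, time stands still between calls to the robot, and variables do not carry over. Pictures are saved under pics/ and viewed, at most 14 in all, crops included, and the job is handed in when it is done.

```bash
ls; mkdir -p pics; python3 - <<'E'
from plant import robot
import cv2,numpy as np
s=robot.sense();print(s['t'],s['tcp_pos'],s['tcp_rot'],s['opening'],robot.nose_length)
for n in ["top","scene"]:
    f=robot.grab_frame(n);np.savez(f"pics/{n}0.npz",**f)
    cv2.imwrite(f"pics/{n}0.png",f["image"][:,:,::-1]);print(n,f["fx"],f["fy"],f["cx"],f["cy"],f["R"],f["t"])
E
```

```text
pics
0.0 [ 0.25880304 -0.62280229  0.24122925] [-3.13960660e+00  4.47246051e-05  3.93855814e-01] 1.0020352659391643 0.011
top 386.7642141618512 386.7642141618512 276.045747653373 213.090065658755 [[-0.02020564 -0.99932116  0.0308052 ]
 [-0.99751324  0.01806909 -0.06812371]
 [ 0.06752084 -0.03210507 -0.99720118]] [-0.01043404  0.45643861  0.92204016]
scene 391.3718649654153 391.3718649654153 280.6260204869685 205.31733729076282 [[ 0.18986239  0.98179964 -0.00466253]
 [ 0.57403677 -0.11485854 -0.8107338 ]
 [-0.79651369  0.15125139 -0.58539641]] [-0.10076984 -0.195321    1.48392038]
```

```bash
cd pics; python3 -c "
import cv2
cv2.imwrite('top0b.png',cv2.resize(cv2.imread('top0.png'),(800,600),interpolation=cv2.INTER_CUBIC))"
```

```text
(no output)
```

View pics/top0b.png

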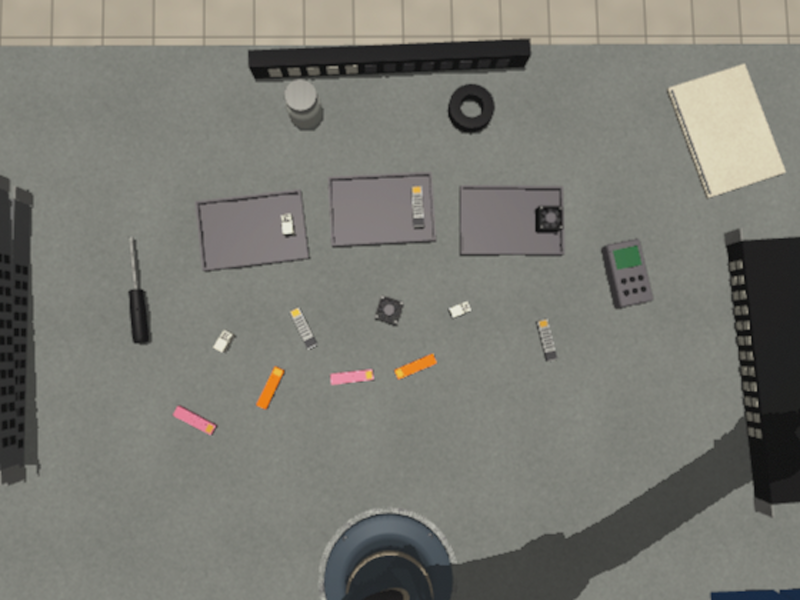

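View pics/scene0.png

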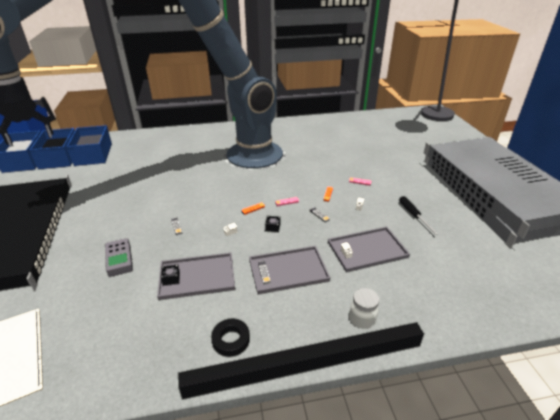

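The top picture (800x600) shows these candidates:
- **Jacks:** white, at (223,341) and (459,310). The one at (287,224) is fixed in its tray.
- **Transceivers:** bare metal, at (303,328) and (546,340). The one at (418,207) is fixed in its tray.
- **Look-alikes to avoid:** orange at (271,388) and (416,366), pink at (195,420) and (352,377).
- **Fan:** (389,310). The one at (549,218) is fixed.
- **Trays:** jack at (253,231), transceiver at (382,210), fan at (511,221).

The bystanders are the screwdriver at (137,300) and the tester at (627,273). Next I'll measure coarsely from the depth heights.

```bash
cat > h.py <<'E'
import numpy as np,cv2
def cloud(f):
    """world xyz of every pixel from range"""
    v,u=np.mgrid[0:420,0:560]; z=f["range_z"].astype(float)
    c=np.stack([(u-f["cx"])/f["fx"]*z,(v-f["cy"])/f["fy"]*z,z],-1)
    return (c-f["t"])@f["R"]
def onplane(f,uv,h):
    uv=np.atleast_2d(np.asarray(uv,float))
    d=np.c_[(uv[:,0]-f["cx"])/f["fx"],(uv[:,1]-f["cy"])/f["fy"],np.ones(len(uv))]@f["R"]
    o=-f["R"].T@f["t"]
    return (o+d*((h-o[2])/d[:,2])[:,None])[:,:2]
def blobs(f,mask,h,amin):
    """minAreaRect of mask blobs, in world at height h: centre,(long,short),yaw of long side,pixel"""
    out=[]
    for c in cv2.findContours(mask.astype(np.uint8),cv2.RETR_EXTERNAL,cv2.CHAIN_APPROX_NONE)[0]:
        if cv2.contourArea(c)<amin: continue
        p=onplane(f,c[:,0,:],h); (cx,cy),(w,l),a=cv2.minAreaRect((p*1000).astype(np.float32))
        if w<l: w,l,a=l,w,a+90
        out.append((np.array([cx,cy])/1000,(w,l),(a+90)%180-90,c[:,0].mean(0)))
    return out
E
python3 - <<'E'
from h import *
f=dict(np.load("pics/top0.npz"))
P=cloud(f);Z=P[...,2]
bench=(f["range_z"]>0)&(abs(Z)<.03)&(P[...,0]>.25)&(P[...,0]<.9)&(abs(P[...,1])<.6)
A=np.c_[P[bench][:,:2],np.ones(bench.sum())];
print("bench z med,std",np.median(Z[bench]),Z[bench].std())
m=(Z>.006)&(P[...,0]>.25)&(P[...,0]<.9)&(abs(P[...,1])<.75)
for b in blobs(f,m,.012,15):
    u,v=b[3].astype(int); print(np.round(b[0],3),np.round(b[1]),round(b[2]),"px800",np.round(b[3]*800/560),f["image"][v,u],round(np.percentile(Z[v-4:v+5,u-4:u+5],95),3))
E
```

```text
bench z med,std -0.0004549457460132214 0.005193055748784951
[0.27  0.316] [71. 20.] 62 px800 [194. 420.] [225 132 154] 0.012
[0.334 0.054] [71. 20.] -84 px800 [351. 377.] [226 139 160] 0.012
[0.32  0.191] [72. 18.] -26 px800 [270. 388.] [231 129  29] 0.012
[ 0.351 -0.053] [72. 18.] -69 px800 [415. 366.] [231 133  33] 0.012
[0.4   0.268] [35. 20.] -34 px800 [224. 341.] [224 222 209] 0.024
[ 0.39  -0.278] [71. 21.] 12 px800 [547. 340.] [146 145 138] 0.012
[0.42  0.136] [75. 17.] 26 px800 [303. 327.] [173 172 164] 0.012
[ 0.446 -0.13 ] [36. 17.] -68 px800 [460. 309.] [229 228 215] 0.023
[ 0.448 -0.01 ] [42. 40.] -19 px800 [389. 310.] [134 129 128] 0.028
[ 0.503 -0.424] [111.  69.] 10 px800 [628. 273.] [114 109 109] 0.03
[0.489 0.417] [180.  28.] 7 px800 [136. 292.] [57 56 55] 0.025
[ 0.411 -0.658] [331. 128.] -4 px800 [767. 322.] [32 32 32] 0.047
[0.589 0.222] [183. 121.] -84 px800 [251. 230.] [127 121 122] 0.005
[ 0.6   -0.228] [183. 121.] 89 px800 [512. 220.] [122 116 117] 0.006
[0.463 0.613] [449.  50.] 2 px800 [ 12. 304.] [47 48 47] 0.064
[ 0.622 -0.002] [182. 122.] -88 px800 [382. 209.] [131 124 124] 0.006
[ 0.67  -0.579] [36. 31.] 31 px800 [709. 178.] [218 211 185] 0.008
[ 0.8   -0.161] [86. 80.] -28 px800 [471. 108.] [129 130 124] 0.002
[0.809 0.131] [84. 62.] 0 px800 [303. 103.] [170 168 159] 0.071
[ 0.89  -0.022] [497.  52.] -88 px800 [389.  58.] [41 40 40] 0.045
```

```bash
python3 - <<'E'
from plant import robot
import cv2,numpy as np
t0=robot.sense()['t']
robot.goto([0.45,0.02,0.30],[np.pi,0,0])
s=robot.sense();print(s['t']-t0,s['joint_pos'],s['tcp_pos'],s['wrist_force'])
f=robot.grab_frame("wrist");np.savez("pics/w0.npz",**f);cv2.imwrite("pics/w0.png",f["image"][:,:,::-1])
print(-f["R"].T@f["t"],f["R"][2],f["fx"])
for y in (np.arange(-90,271,30)): 
    q=robot.inverse_kinematics([.45,.02,.2],[np.pi,0,np.radians(y)]);print(y,None if q is None else np.round(q,2))
E
```

```text
2.3916999999999997 [ 0.46986472  0.08647017 -0.63741061  1.93065979  0.05656653  1.14204105
 -1.76167188] [0.45025005 0.01914757 0.29993458] [ 0.53935044 -0.40849995  0.29793377]
[0.52808596 0.01879978 0.43053835] [-3.06594342e-01  8.35802638e-04 -9.51839908e-01] 366.726001878953
-90 [ 0.84  0.35 -1.16  2.05  0.39  0.99  2.62]
-60 [-0.61  0.15  0.52  2.12 -0.1   0.9  -2.64]
-30 [ 0.4   0.2  -0.6   2.06  0.14  0.92 -2.38]
0 [ 0.43  0.2  -0.64  2.06  0.15  0.92 -1.86]
30 [ 0.46  0.21 -0.67  2.06  0.16  0.92 -1.35]
60 [ 0.5   0.22 -0.71  2.06  0.18  0.92 -0.84]
90 [ 0.54  0.23 -0.77  2.06  0.2   0.93 -0.33]
120 [ 0.59  0.24 -0.83  2.06  0.22  0.93  0.17]
150 [ 0.64  0.26 -0.89  2.05  0.25  0.94  0.67]
180 [ 0.86  0.37 -1.19  2.05  0.41  0.99  1.03]
210 [ 0.84  0.35 -1.16  2.05  0.39  0.99  1.57]
240 [ 0.84  0.35 -1.16  2.05  0.39  0.99  2.1 ]
270 [ 0.84  0.35 -1.16  2.05  0.39  0.99  2.62]
```

View pics/w0.png

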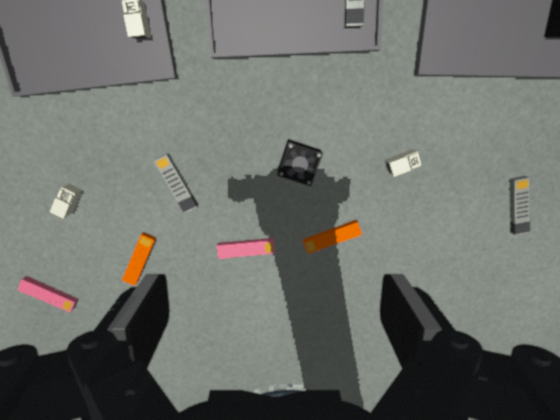

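The wrist view shows every part: fan (300,162), white jacks (65,200) and (404,163), and bare-metal transceivers (176,183) and (520,205). The orange and pink ones stay put. I'll measure from this frame.

```bash
python3 - <<'E'
from h import *
f=dict(np.load("pics/w0.npz"))
P=cloud(f);Z=P[...,2]
r=(P[...,0]>.37)&(P[...,0]<.7)&(abs(P[...,1])<.34)
print(np.median(Z[r&(Z<.003)]))
for h in (.010,.022,.028):
  # solid above ~0.6h, contour cast on a plane at the part top
  m=r&(Z>.006)&(Z<.06)
  for b in blobs(f,m,h-.002,40):
    u,v=b[3].astype(int); hh=np.percentile(Z[v-4:v+5,u-4:u+5],80)
    if abs(hh-h)<.004 and b[1][0]<90: print(h,np.round(b[0],4),np.round(b[1],1),round(b[2],1),"px",np.round(b[3]),round(hh,4))
E
```

```text
-0.0006670321654958331
0.01 [ 0.3969 -0.2782] [60.7 20.6] 13.2 px [522. 201.] 0.0098
0.01 [0.4192 0.1358] [72.  19.4] 25.7 px [176. 184.] 0.0099
0.01 [ 0.6015 -0.0643] [25.5 19.6] 3.3 px [354.  13.] 0.014
0.022 [0.4016 0.2647] [41.7 22.1] -30.7 px [ 64. 202.] 0.0214
0.022 [ 0.4465 -0.1277] [36.2 21.3] -68.7 px [404. 163.] 0.0218
0.022 [0.5947 0.1586] [36.  22.8] 5.3 px [136.  19.] 0.0259
0.028 [ 0.4478 -0.0095] [42.5 41.5] -18.1 px [299. 163.] 0.0264
0.028 [0.5937 0.1566] [35.5 22.5] 5.3 px [136.  19.] 0.0259
```

```bash
cat > pp.py <<'E'
from plant import robot
import numpy as np
TR={"jack":(.589,.222,6.),"sfp":(.622,-.002,2.),"fan":(.600,-.228,-1.)}
def R(y): return [np.pi,0,np.radians(y)]
def near(p,yaws):  # the half turn with the least wrist travel
    q0=robot.sense()["joint_pos"]; best=None
    for y in yaws:
        q=robot.inverse_kinematics(p,R(y))
        if q is not None:
            c=abs(np.array(q)-q0).max()+5*max(0,abs(q[6])-2.5)
            if best is None or c<best[0]: best=(c,y)
    return best[1]
def pick(x,y,yaw,z,opening):
    h=[x,y,.11]; a=near(h,[yaw,yaw+180,yaw-180])
    robot.grip(opening,30); robot.goto(h,R(a)); robot.move_straight([x,y,z],vel=.12)
    s=robot.sense(); print("down",np.round(s["tcp_pos"],4),np.round(s["wrist_force"],1))
    robot.grip(0.0,30); g=robot.sense()["opening"]
    robot.move_straight([x,y,.09],vel=.15); s=robot.sense()
    print("yaw",round(a),"grip",round(g,3),round(s["opening"],3),s["gripper_force"],"t",round(s["t"],1)); return a
def place(tray,ty,z,turn=0,release=.15):
    cx,cy,th=TR[tray]; t=np.radians(th); p=np.array([cx-np.sin(t)*ty,cy+np.cos(t)*ty,.09])
    a=near(p,[th+turn,th+turn+180,th+turn-180]); robot.goto(p,R(a))
    robot.move_straight([*p[:2],z+.012],vel=.12)
    c=robot.move_straight([*p[:2],z+.003],vel=.03,contact_N=4)
    s=robot.sense(); print("set",c,np.round(s["tcp_pos"],4),np.round(s["wrist_force"],1),round(s["opening"],3))
    robot.grip(s["opening"]+release); robot.move_straight([*p[:2],.11],vel=.15); print("t",round(robot.sense()["t"],1))
E
python3 - <<'E'
from pp import *
pick(.448,-.010,72,.014,.85)
place("fan",25,.014,90) if 0 else place("fan",.025,.014,90)
import cv2
f=robot.grab_frame("wrist");cv2.imwrite("pics/w1.png",f["image"][:,:,::-1])
f=robot.grab_frame("top");cv2.imwrite("pics/t1.png",cv2.resize(f["image"][80:280,100:480,::-1],None,fx=2,fy=2))
E
```

```text
down [ 0.4486 -0.0099  0.0145] [ 0.4  0.8 -0.5]
yaw 72 grip 0.462 0.462 30.255480408668518 t 5.8
set True [ 0.6012 -0.2032  0.0186] [ 0.5 -0.6  4.2] 0.465
t 8.8
```

View pics/t1.png

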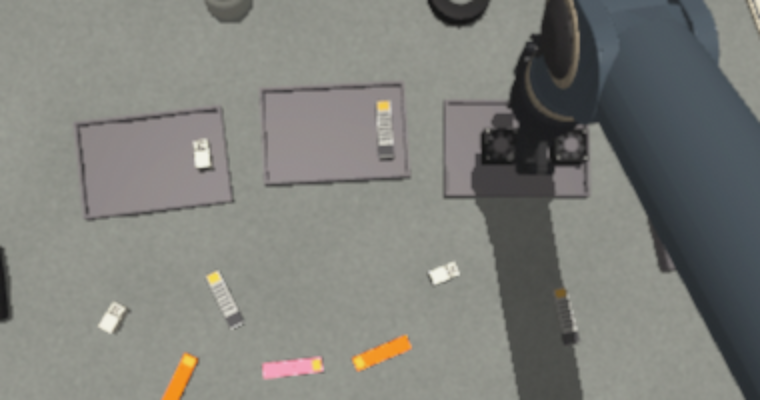

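The fan now lies in its tray, beside the fixed one, at (500,145). Next are the two transceivers.

```bash
python3 - <<'E'
from pp import *
pick(.391,-.278,12.5,.012,.5)
place("sfp",0,.012)
pick(.4195,.136,25.8,.012,.5)
place("sfp",.05,.012)
import cv2
f=robot.grab_frame("top");cv2.imwrite("pics/t2.png",cv2.resize(f["image"][80:280,100:480,::-1],None,fx=2,fy=2))
E
```

```text
down [ 0.3917 -0.2781  0.0124] [ 0.2 -0.2  0.5]
yaw 12 grip 0.199 0.196 29.38193053007126 t 12.1
set True [ 0.6229 -0.002   0.0169] [0.5 0.3 4.6] 0.2
t 15.5
down [0.42   0.1362 0.0124] [-0.6  0.3  0.2]
yaw 26 grip 0.201 0.196 29.28674340248108 t 18.7
set True [0.6211 0.0481 0.0168] [-0.2  0.5  5.1] 0.198
t 21.7
```

View pics/t2.png

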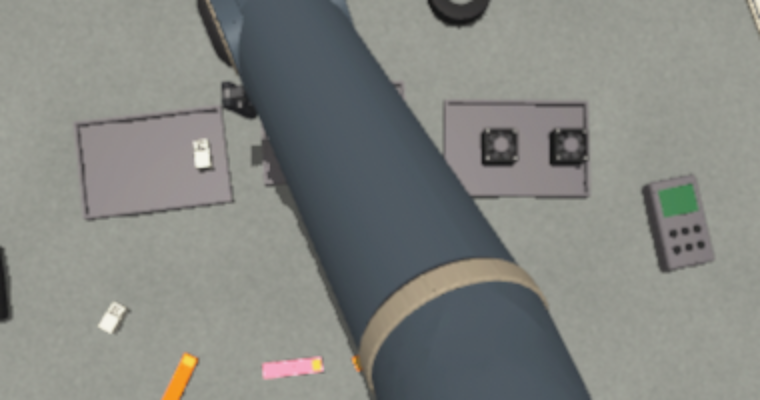

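The arm hides the transceiver tray, but both fans, the tester at (680,222) and the jack at (112,318) can be seen and look right. I'll do the jacks next and then back off for a full check.

```bash
python3 - <<'E'
from pp import *
pick(.446,-.1285,-68.5,.013,.5)
place("jack",0,.013)
pick(.401,.267,-33,.013,.5)
place("jack",.05,.013)
robot.goto([.45,-.02,.36],R(0))
import cv2
for n in("top","wrist","scene"):
    f=robot.grab_frame(n);np.savez(f"pics/{n}3.npz",**f);cv2.imwrite(f"pics/{n}3.png",f["image"][:,:,::-1])
    if n=="top": cv2.imwrite("pics/t3.png",cv2.resize(f["image"][80:280,80:480,::-1],None,fx=2,fy=2))
E
```

```text
down [ 0.4466 -0.1285  0.0134] [0.7 0.6 0.5]
yaw -68 grip 0.192 0.192 30.211903899908066 t 25.0
set True [0.5898 0.2223 0.0176] [ 0.2 -0.3  3.7] 0.192
t 28.4
down [0.4016 0.2671 0.0134] [0.3 0.1 1. ]
yaw -33 grip 0.194 0.192 30.294498056173325 t 31.6
set True [0.5845 0.2721 0.0176] [0.3 0.8 4.2] 0.191
t 34.5
```

View pics/t3.png

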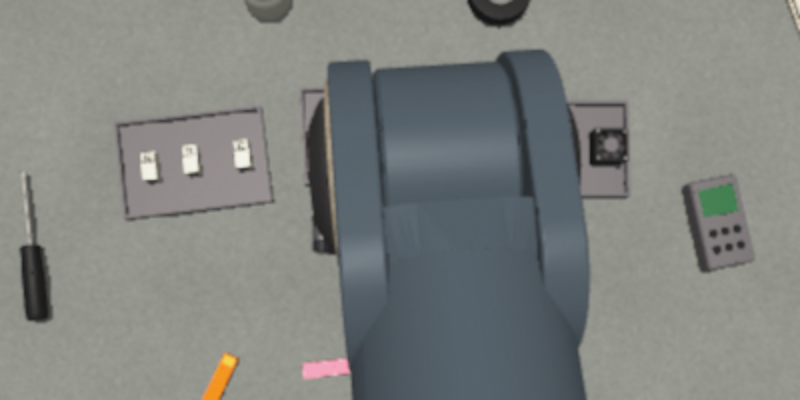

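View pics/wrist3.png

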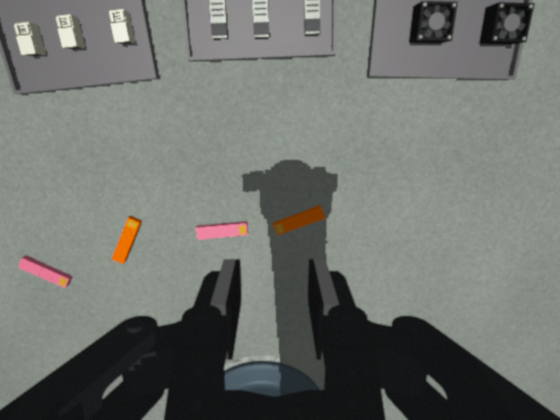

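All five parts are in their trays: jacks at (28,38) and (67,30), transceivers at (218,18) and (261,18), fan at (434,22). The look-alikes and both bystanders haven't moved. A quick depth check will show whether the parts lie flat, and then I'll hand in.

```bash
python3 - <<'E'
from h import *
f=dict(np.load("pics/wrist3.npz"));P=cloud(f)
for n,c,L in[("jack1",(.589,.222),.022),("jack2",(.584,.272),.022),("sfp1",(.622,-.002),.056),("sfp2",(.620,.048),.056),("fan",(.600,-.203),.026)]:
    m=(abs(P[...,0]-c[0])<L/2)&(abs(P[...,1]-c[1])<.006)
    q=P[m]; s=np.polyfit(q[:,0],q[:,2],1)[0] if len(q)>5 else None
    print(n,len(q),np.round(np.percentile(q[:,2],[10,50,90]),4),s)
E
```

```text
jack1 213 [0.0214 0.0248 0.0262] -0.18185138116266353
jack2 205 [0.0209 0.0245 0.026 ] -0.1980738547347087
sfp1 290 [0.0121 0.0133 0.0144] 0.0025143614108365893
sfp2 316 [0.0121 0.0133 0.0146] 0.00541082128674005
fan 267 [0.0224 0.029  0.0306] -0.025004676046936562
```

```bash
python3 -c "
from plant import robot
print(robot.close_job())"
```

```text
the job is handed in; nothing more can be done
None
```

All five parts are in the trays with their own kind, lying flat by image and depth check; the screwdriver, line tester and look-alikes were not touched, and I handed the job in after about 37 s of the 102 s limit.

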